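# Nest the kidney dish on the corkscrew stall

## Robot

A 6-joint arm with a two-finger parallel gripper is mounted at the origin on the work surface. World frame = base frame: x ahead of the robot, y to its left, z up, the work surface at z = 0. Lengths are in m, angles in degrees, forces in N, time in s.
With the tool pointing down it reaches from about 0.375 to 0.9 m from the base axis. Payload 3.1 kg.
Tool frame: the origin (TCP) lies at the very end of the fingers, on their centre line; the grasp point (between the pads) lies 19 mm behind it; z points along the fingers, y is the line along which they close (so a half turn about z gives the same grasp; the last joint's range is limited). The gripper opens to 87 mm and grips with 3 to 60 N. Pads are 19 mm wide; open, the fingers measure 117 mm over their backs; the gripper's body (75 mm by 190 mm) begins 51 mm behind the grasp point.
Start: joints at [-77.493, 30.224, 82.088, -0, 67.689, -10.227], TCP at [0.242, -0.576, 0.223] pointing down, gripper open.
Joint ranges: [-176.69, 176.69], [-43.24, 126.21], [12.49, 139.97], [-82, 262], [0, 151.66], [-163.58, 163.58]. Speed limits (degrees/s): [159.86, 159.86, 180, 180, 180, 180].

## Interface

Orientations are given as a 3x3 rotation matrix whose columns are the frame's x, y, z axes.
In Python, from rig import bot gives the robot as it stands.
- The arm moves only by the tool move_arm, never from a script. Its argument "increments" is a list of rows, each an object with "xyz": the shift along the tool's x, y, z in mm, a list of three; "roll": the turn about the tool's z in rad; "grip": the opening in per cent of the stroke, from 0 (shut) to 100 (fully open). A call has 1 to 5 rows; each row shifts and turns the commanded pose from where the row before left it, along the tool's axes as they then stand; what a row does not reach is not made up. A row lasts 1/12 s, in which the tool goes at most 41.7 mm and 7.16 degrees, less where a joint would pass 70% of its speed; a pose out of reach is approached as far as the arm can. A call is refused whole if a number of a shift passes 41.7 or a number of a turn 0.125, either way. A call with a gripper value outside its range is refused whole. The fingers move at their own pace and stop on an object; the grip force is fixed at half the most. Time passes only in rows, so rows that do not move let the fingers close. It gives the time, the measured TCP pose, the force, the opening and the grip force at its end, in the units of the state.
- bot.read_state(): the state, without advancing time (a new reading comes with each control period).
- bot.capture(name): name is "scene" or "top"; returns (picture, depth): 384x512x3 uint8, red, green, blue; 384x512 float32, m along the optical axis (not along the pixel's ray), 0 where there is no reading.
- bot.camera_model(name): a dict with "intrinsics" (3x3 intrinsics, pixels), "D" ([k1, k2, p1, p2, k3] as OpenCV has them; the pictures are not rectified), "rvec" (rotation vector, rad) and "tvec" (3), from world to camera coordinates, as OpenCV has them. Camera axes: x right, y down, z forward; pixel columns grow to the right and rows downward; lengths in m; the calibration is good to about 2 mm. A picture is of the moment at which its call begins. camera_model takes no time and is no camera call.
- bot.hand_in(): hands the job in; it is judged then, once.
Trained networks look in the newest picture that a camera, given by its name, has taken for a name from the list of things; names that differ only in an ending like _2 or _b are one class to them, and where a whole thing is asked for, a point or a joint stands for the part that bears it (a point fixed in the world has none). Each returns a list of dicts, best first, with "conf" (0 to 1); they miss things now and then, are a little off and sometimes report something else, mostly with a low value. They report only what shows in the picture. A call takes as long as a camera call.
- bot.spot_in(label, camera): "at" ([x, y, z] in m, in the coordinates of the camera as it stood for that picture, good to about 4 mm: the middle of the surface that is visible of it).
- bot.trace(label, camera): "mask" (384x512 bool, what is visible of it).
The state is a dict: "time_s": time; "joint_positions": joint angles; "qvel": joint speeds; "tau": joint torques, N m; "position": TCP position; "tcp_rot": TCP orientation; "force": force on the tool from outside, world axes, zero at the start; "moment": the same for the moment, N m; "opening": opening from 0.0 (shut) to 1.0 (fully open); "grasp_force": force on a finger pad.
Only numpy, scipy, OpenCV 4.12 (cv2) and the standard library are available. Lean on these libraries where they do the work, as an engineer would, in place of code of your own. Each camera call takes 0.05 s, during which the arm holds its last target. There are 200 camera calls.

## Task

Pick up the brass kidney-shaped dish by its rosewood handle, turn it until its outline matches the larger green kidney dish, and lower it into that dish so that it rests flat on the bottom, letting go only once it is down inside. Leave the green dish and the oblong brass tray where they stand.

Things in the scene. Friction and masses are not known exactly. Their poses are not given: they have to be found in the camera images.
- small_dish: Brass kidney-shaped dish with a rosewood bar handle, loose, 0.2-0.33 kg. Origin: underside, below the handle's middle (near its centre of mass). +x to the bulging side, -x to the hollow side, y along its length, z up. Foot a band 60 mm wide with round ends along a 70 mm radius arc centred at x=-58 mm: 175 x 90 mm over all. Walls 3 mm thick, 25 mm high, flaring 5 mm; floor 4 mm.
- handle (a point): Middle of the small dish's rosewood handle, 58 mm above the dish's underside, straight over its origin, same axes. The bar is 12 mm wide (x), 80 mm long (y) and 14 mm high, on two 8 mm brass posts at y = +/-33 mm.
- big_dish: Green enamelled kidney-shaped dish, no handle, loose, 0.55-0.9 kg. Same arc and axes as the small dish (+x to the bulging side); origin at its underside. Nested, the two frames coincide, the small one 4 mm higher (floor thickness). 200 x 115 mm at the foot, rim 24 mm high, flaring 5 mm, walls 3 mm; about 10 mm play all round.
- oblong_tray: Bystander to leave alone: rectangular brass tray, 170 mm (y) x 80 mm (x) at the foot, walls 25 mm high, with the same rosewood handle along y (top 65 mm up), loose, 0.25 kg. Origin: centre of its underside.

How it is judged (in metres and radians):
On the way, in this order (a step that is already met when the one before it is completed fails the run):
1. the small dish is lifted clear of the counter in the gripper (height (world z) of small_dish above 0.035 m and contact force between the fingers and small_dish above 0.5 N), for 0.2 s.
2. the small dish has been lowered inside the big dish while still held (z of small_dish in the frame of big_dish below 0.018 m and horizontal distance between small_dish and big_dish below 0.03 m and contact force between the fingers and small_dish above 0.5 N), for 0.05 s.
At the end, for the whole second after the job is handed in: The small dish rests flat on the big dish's floor (origin at most 9 mm above the big dish's), centred within 16 mm, turned to match within 0.2 rad, level within 0.07 rad, at rest; the big dish is level (0.05 rad) and within 40 mm, the oblong tray within 30 mm of where they started (horizontal distance between small_dish and big_dish below 0.016 m and z of small_dish in the frame of big_dish between 0 and 0.009 m and angle between the x axis of small_dish and the x axis of big_dish, either way round below 0.2 rad and angle between small_dish's own z axis and vertical below 0.07 rad and angle between big_dish's own z axis and vertical below 0.05 rad and distance of big_dish from where it was at the start of the episode below 0.04 m and distance of oblong_tray from where it was at the start of the episode below 0.03 m and linear speed of small_dish below 0.02 m/s); the robot touches nothing.
It fails at once if the oblong tray is lifted or pushed away (distance of oblong_tray from where it was at the start of the episode above 0.05 m).
It also fails if it takes over 40 s, if anything falls off the work surface, if the arm or the gripper's body presses on something with over 40 N, if the wrist force passes 120 N, or if a joint passes its speed limit or range.

## Working session

There is one attempt and no reset: what is moved stays moved. The work goes in short steps, Python scripts to look and compute and a tool call to move; the robot and the scene stay as the last step left them, time stands still between calls to the robot, and variables do not carry over. Pictures are saved under pics/ and viewed, at most 10 in all, crops included, and the job is handed in when it is done.

Besides the shell and the picture viewer there is one more tool, called after "Call:" as name(argument=value, ...), one argument or row to a line, values as JSON. move_arm: Moves the arm, as the interface text tells. Its arguments: {"type":"object","properties":{"increments":{"type":"array"}},"required":["increments"]}

```bash
mkdir -p pics
cat > h.py <<'E'
import numpy as np, cv2
from rig import bot
def world(cam,depth,mask):
    m=bot.camera_model(cam);K=np.array(m["intrinsics"],float);D=np.array(m["D"],float)
    R=cv2.Rodrigues(np.array(m["rvec"],float))[0];t=np.array(m["tvec"],float).ravel()
    v,u=np.nonzero(mask&(depth>0))
    p=cv2.undistortPoints(np.stack([u,v],1).astype(np.float64)[:,None],K,D)[:,0]
    z=depth[v,u][:,None]
    return (np.hstack([p,np.ones_like(z)])*z-t)@R
E
python3 - <<'E'
from h import *
st=bot.read_state();print(st["time_s"],st["position"],st["tcp_rot"])
ims=[]
for c in("top","scene"):
    im,d=bot.capture(c);ims.append(im);np.savez(f"{c}.npz",im=im,d=d)
    for l in("small_dish","big_dish","oblong_tray","handle"):
        for r in bot.trace(l,c)[:2]:
            P=world(c,d,r["mask"])
            print(c,l,round(r["conf"],2),r["mask"].sum(),np.median(P,0).round(3),P.min(0).round(3),P.max(0).round(3))
            np.save(f"{c}_{l}_{r['conf']:.2f}.npy",P)
    cv2.imwrite(f"pics/{c}.png",im[...,::-1])
E
```

```text
0.0 [ 0.24139199 -0.57566287  0.22155534] [[ 9.22318371e-01  3.86430581e-01 -4.78682891e-04]
 [ 3.86430663e-01 -9.22315846e-01  2.19594362e-03]
 [ 4.07082954e-04 -2.21033689e-03 -9.99997474e-01]]
top small_dish 0.74 2550 [0.509 0.324 0.004] [ 0.458  0.221 -0.003] [0.574 0.402 0.066]
top big_dish 0.77 3880 [ 0.466 -0.29   0.003] [ 0.403 -0.39  -0.002] [ 0.531 -0.182  0.029]
top oblong_tray 0.7 2980 [ 0.528 -0.005  0.004] [ 0.435 -0.095 -0.002] [0.62  0.085 0.066]
top handle 0.87 2566 [0.509 0.324 0.004] [ 0.455  0.221 -0.003] [0.574 0.413 0.066]
scene small_dish 0.97 4021 [0.51  0.326 0.004] [ 0.447  0.212 -0.006] [0.578 0.402 0.067]
scene big_dish 0.82 2230 [ 0.462 -0.282  0.004] [ 0.39  -0.391 -0.003] [ 0.533 -0.176  0.029]
scene oblong_tray 0.83 2866 [ 0.528 -0.004  0.004] [ 0.435 -0.096 -0.003] [0.622 0.087 0.066]
scene oblong_tray 0.34 3792 [0.51  0.327 0.004] [ 0.457  0.223 -0.003] [0.577 0.401 0.067]
scene handle 0.87 3867 [0.51  0.325 0.004] [ 0.445  0.214 -0.005] [0.578 0.401 0.067]
```

```bash
cat >> h.py <<'E'
from scipy.optimize import least_squares
A=np.deg2rad(55.2)
def sdf(q):
    x=q[:,0]+.058;y=q[:,1];th=np.clip(np.arctan2(y,x),-A,A)
    return np.hypot(x-.07*np.cos(th),y-.07*np.sin(th))
def fit(P,half):
    Q=P[(P[:,2]>.018)&(P[:,2]<.034)][:,:2];c0=np.median(P[:,:2],0);best=None
    def res(p):
        c,s=np.cos(p[2]),np.sin(p[2]);q=(Q-p[:2])@np.array([[c,-s],[s,c]])
        return sdf(q)-half
    for a in np.arange(0,6.28,.4):
        r=least_squares(res,[*c0,a],loss="soft_l1",f_scale=.003)
        if best is None or r.cost<best.cost:best=r
    return best.x,np.sqrt(best.cost*2/len(Q)),len(Q)
E
python3 - <<'E'
from h import *
import glob
for l,half in(("small_dish",.033),("big_dish",.0455)):
    L=[np.load(glob.glob(f"{c}_{l}_*.npy")[0]) for c in("top","scene")]
    for P in L+[np.vstack(L)]:
        x,e,n=fit(P,half);print(l,x.round(4),np.rad2deg(x[2]).round(1)%360,e.round(4),n)
        H=P[P[:,2]>.055]
        if len(H)>20:
            m=H[:,:2].mean(0);w,v=np.linalg.eigh(np.cov(H[:,:2].T));print(" handle",m.round(4),np.median(H[:,2]).round(4),np.rad2deg(np.arctan2(v[1,1],v[0,1])).round(1),H.min(0),H.max(0))
a=np.load("top.npz")["im"];b=np.load("scene.npz")["im"]
cv2.imwrite("pics/both.png",cv2.resize(np.hstack([a,b]),(800,300))[...,::-1])
E
```

```text
small_dish [0.5056 0.3163 2.8352] 162.4 0.0023 481
 handle [0.5059 0.3157] 0.0631 72.5 [0.4894802  0.27795039 0.05678844] [0.52178292 0.3552889  0.06646965]
small_dish [0.5073 0.3178 2.8284] 162.1 0.0027 787
 handle [0.5082 0.3183] 0.0631 72.0 [0.49056168 0.27866442 0.05505214] [0.52397749 0.35574952 0.0670811 ]
small_dish [0.5067 0.3172 2.8304] 162.2 0.0026 1268
 handle [0.5073 0.3173] 0.0631 72.0 [0.4894802  0.27795039 0.05505214] [0.52397749 0.35574952 0.0670811 ]
big_dish [ 0.4713 -0.2827  0.0786] 4.5 0.0014 548
big_dish [ 0.473  -0.2816  6.3612] 4.5 0.0017 392
big_dish [ 0.472  -0.2822  0.0775] 4.4 0.0017 940
```

View pics/both.png

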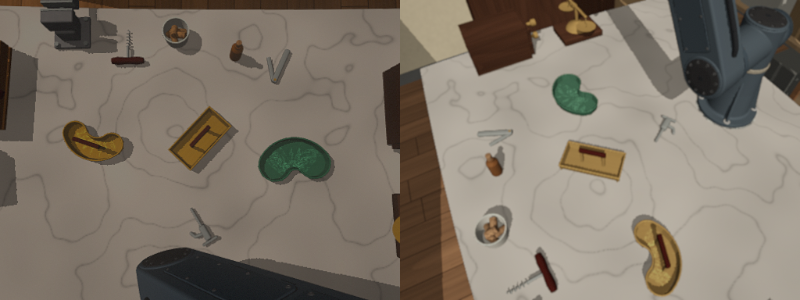

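The top view (left half) shows the brass kidney at (95,143) with its handle running from (72,137) to (118,153) and the bulge toward the lower left. The tray is at (200,138), and the green dish is at (295,160) with its hollow facing the robot. This agrees with the fits: small dish 162°, big dish 4.5°. First I'll turn the tool y axis to -17.8°, then traverse.

Call:
move_arm(
  increments=[
    {"xyz":[0,0,0],"roll":-0.123,"grip":100},
    {"xyz":[0,0,0],"roll":-0.123,"grip":100},
    {"xyz":[0,0,0],"roll":-0.123,"grip":100},
    {"xyz":[0,0,0],"roll":-0.123,"grip":100},
    {"xyz":[0,0,0],"roll":-0.123,"grip":100},
  ],
)

```text
time_s: 0.92
position: [0.2416, -0.5764, 0.2226]
tcp_rot: [[0.525, 0.851, 0.0], [0.851, -0.525, -0.0], [-0.0, 0.0, -1.0]]
force: [-0.3, -0.6, -0.6]
opening: 1.0
grasp_force: 0.0
```

Call:
move_arm(
  increments=[
    {"xyz":[0,0,0],"roll":-0.123,"grip":100},
    {"xyz":[0,0,0],"roll":-0.123,"grip":100},
    {"xyz":[0,0,0],"roll":0,"grip":100},
  ],
)

```text
time_s: 1.17
position: [0.2415, -0.5764, 0.2226]
tcp_rot: [[0.306, 0.952, -0.0], [0.952, -0.306, -0.0], [-0.0, -0.0, -1.0]]
force: [0.1, -0.4, 0.0]
opening: 0.997
grasp_force: 0.0
```

Call:
move_arm(
  increments=[
    {"xyz":[20,-0.8,0],"roll":0,"grip":100},
    {"xyz":[38,-0.8,0],"roll":0,"grip":100},
    {"xyz":[38,-0.8,0],"roll":0,"grip":100},
    {"xyz":[38,-0.8,0],"roll":0,"grip":100},
    {"xyz":[38,-0.8,0],"roll":0,"grip":100},
  ],
)

```text
time_s: 1.58
position: [0.2909, -0.41, 0.2226]
tcp_rot: [[0.312, 0.95, 0.0], [0.95, -0.312, -0.0], [-0.0, 0.0, -1.0]]
force: [1.3, 0.3, 0.4]
opening: 0.999
grasp_force: 0.0
```

Call:
move_arm(
  increments=[
    {"xyz":[38,-0.8,0],"roll":0,"grip":100},
    {"xyz":[38,-0.8,0],"roll":0,"grip":100},
    {"xyz":[38,-0.8,0],"roll":0,"grip":100},
    {"xyz":[38,-0.8,0],"roll":0,"grip":100},
    {"xyz":[38,-0.8,0],"roll":0,"grip":100},
  ],
)

```text
time_s: 2.0
position: [0.3457, -0.228, 0.2228]
tcp_rot: [[0.312, 0.95, 0.001], [0.95, -0.312, -0.001], [-0.0, 0.001, -1.0]]
force: [1.7, 0.0, -0.6]
opening: 1.002
grasp_force: 0.0
```

Call:
move_arm(
  increments=[
    {"xyz":[38,-0.8,0],"roll":0,"grip":100},
    {"xyz":[38,-0.8,0],"roll":0,"grip":100},
    {"xyz":[38,-0.8,0],"roll":0,"grip":100},
    {"xyz":[38,-0.8,0],"roll":0,"grip":100},
    {"xyz":[38,-0.8,0],"roll":0,"grip":100},
  ],
)

```text
time_s: 2.42
position: [0.4005, -0.0458, 0.223]
tcp_rot: [[0.312, 0.95, 0.001], [0.95, -0.312, -0.0], [-0.0, 0.001, -1.0]]
force: [0.6, -0.2, -0.5]
opening: 0.999
grasp_force: 0.0
```

Call:
move_arm(
  increments=[
    {"xyz":[38,-0.8,0],"roll":0,"grip":100},
    {"xyz":[38,-0.8,0],"roll":0,"grip":100},
    {"xyz":[38,-0.8,0],"roll":0,"grip":100},
    {"xyz":[38,-0.8,0],"roll":0,"grip":100},
    {"xyz":[38,-0.8,0],"roll":0,"grip":100},
  ],
)

```text
time_s: 2.83
position: [0.4551, 0.1365, 0.2229]
tcp_rot: [[0.311, 0.95, 0.001], [0.95, -0.311, -0.0], [0.0, 0.001, -1.0]]
force: [2.2, 0.0, 0.4]
opening: 0.995
grasp_force: 0.0
```

Call:
move_arm(
  increments=[
    {"xyz":[38,-0.8,0],"roll":0,"grip":100},
    {"xyz":[38,-0.8,0],"roll":0,"grip":100},
    {"xyz":[38,-0.8,0],"roll":0,"grip":100},
    {"xyz":[38,-0.8,10],"roll":0,"grip":100},
    {"xyz":[25,-0.5,15],"roll":0,"grip":100},
  ],
)

```text
time_s: 3.25
position: [0.508, 0.3082, 0.1991]
tcp_rot: [[0.31, 0.951, 0.006], [0.951, -0.31, 0.003], [0.005, 0.005, -1.0]]
force: [0.8, -0.9, 0.1]
opening: 1.003
grasp_force: 0.0
```

Call:
move_arm(
  increments=[
    {"xyz":[12,0,25],"roll":0,"grip":100},
    {"xyz":[0,0,20],"roll":0,"grip":100},
    {"xyz":[0,0,0],"roll":0,"grip":100},
    {"xyz":[0,0,0],"roll":0,"grip":100},
  ],
)

```text
time_s: 3.58
position: [0.5085, 0.3152, 0.1516]
tcp_rot: [[0.309, 0.951, -0.003], [0.951, -0.309, -0.001], [-0.002, -0.002, -1.0]]
force: [-0.1, 0.2, 0.9]
opening: 1.001
grasp_force: 0.0
```

Run:
```python
from h import *
R=bot.read_state();p=np.array(R["position"]);T=np.array(R["tcp_rot"]);print(p,T.round(3).tolist(),R["joint_positions"])
L=[]
for c in("top","scene"):
    im,d=bot.capture(c);cv2.imwrite(f"pics/{c}2.png",im[...,::-1])
    r=bot.trace("small_dish",c)
    if r: print(c,r[0]["conf"],r[0]["mask"].sum())
for a in (162.2,): print("yaw y",np.rad2deg(np.arctan2(T[1,1],T[0,1])))
print((T.T@(np.array([.507,.3172,.039])-p)*1000).round(1))
```

```text
[0.50849587 0.31518433 0.15157834] [[0.309, 0.951, -0.003], [0.951, -0.309, -0.001], [-0.002, -0.002, -1.0]] [ 2.11023577e+01  3.32475882e+01  8.97274050e+01 -6.41370050e-03
  5.72128753e+01  3.91327918e+01]
top 0.96 2323
scene 0.73 2576
yaw y -18.027104561441753
[  1.7  -1.8 112.6]
```

View pics/scene2.png

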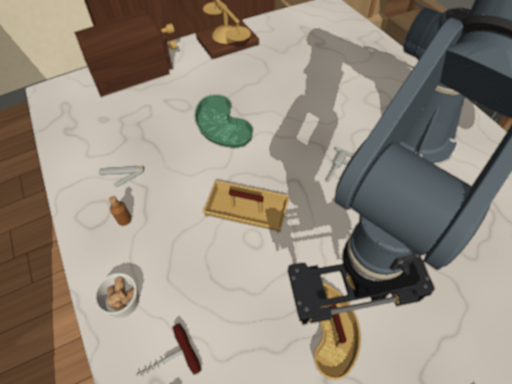

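The gripper at (360,290) is above the dish and in line with the handle at (335,325); nothing else is near it. I'll descend and grasp.

Call:
move_arm(
  increments=[
    {"xyz":[1.5,-1.8,25],"roll":0,"grip":100},
    {"xyz":[0,0,30],"roll":0,"grip":100},
    {"xyz":[0,0,28],"roll":0,"grip":100},
    {"xyz":[0,0,20],"roll":0,"grip":100},
    {"xyz":[0,0,9],"roll":0,"grip":100},
  ],
)

```text
time_s: 4.2
position: [0.5075, 0.3166, 0.0392]
tcp_rot: [[0.309, 0.951, -0.002], [0.951, -0.309, -0.001], [-0.002, -0.002, -1.0]]
force: [0.1, -0.1, 0.4]
opening: 0.997
grasp_force: 0.0
```

Call:
move_arm(
  increments=[
    {"xyz":[0,0,0],"roll":0,"grip":60},
    {"xyz":[0,0,0],"roll":0,"grip":40},
    {"xyz":[0,0,0],"roll":0,"grip":20},
    {"xyz":[0,0,0],"roll":0,"grip":0},
    {"xyz":[0,0,0],"roll":0,"grip":0},
  ],
)

```text
time_s: 4.62
position: [0.5092, 0.3178, 0.0421]
tcp_rot: [[0.308, 0.951, 0.003], [0.951, -0.308, 0.001], [0.002, 0.002, -1.0]]
force: [-0.1, 0.1, 0.6]
opening: 0.709
grasp_force: 0.0
```

Call:
move_arm(
  increments=[
    {"xyz":[0,0,0],"roll":0,"grip":0},
    {"xyz":[0,0,0],"roll":0,"grip":0},
    {"xyz":[0,0,0],"roll":0,"grip":0},
    {"xyz":[0,0,0],"roll":0,"grip":0},
  ],
)

```text
time_s: 4.95
position: [0.5082, 0.3174, 0.0407]
tcp_rot: [[0.308, 0.951, 0.0], [0.951, -0.308, 0.0], [0.0, 0.0, -1.0]]
force: [-0.6, 0.4, -0.8]
opening: 0.401
grasp_force: 0.0
```

Call:
move_arm(
  increments=[
    {"xyz":[0,0,0],"roll":0,"grip":0},
    {"xyz":[0,0,0],"roll":0,"grip":0},
    {"xyz":[0,0,0],"roll":0,"grip":0},
    {"xyz":[0,0,0],"roll":0,"grip":0},
    {"xyz":[0,0,0],"roll":0,"grip":0},
  ],
)

```text
time_s: 5.37
position: [0.5078, 0.3174, 0.0404]
tcp_rot: [[0.308, 0.951, -0.001], [0.951, -0.308, -0.0], [-0.0, -0.001, -1.0]]
force: [-1.5, 0.3, 0.1]
opening: 0.136
grasp_force: 30.0
```

Call:
move_arm(
  increments=[
    {"xyz":[0,0,-5],"roll":0,"grip":0},
    {"xyz":[0,0,-10],"roll":0,"grip":0},
    {"xyz":[0,0,-15],"roll":0,"grip":0},
    {"xyz":[0,0,-15],"roll":0,"grip":0},
    {"xyz":[0,0,-15],"roll":0,"grip":0},
  ],
)

```text
time_s: 5.78
position: [0.5082, 0.3173, 0.1016]
tcp_rot: [[0.308, 0.951, -0.0], [0.951, -0.308, -0.0], [-0.0, 0.0, -1.0]]
force: [0.2, 1.3, -2.0]
opening: 0.135
grasp_force: 30.0
```

Call:
move_arm(
  increments=[
    {"xyz":[0,0,-20],"roll":0,"grip":0},
    {"xyz":[0,0,-25],"roll":0,"grip":0},
    {"xyz":[0,0,-20],"roll":0,"grip":0},
    {"xyz":[0,0,-10],"roll":0,"grip":0},
    {"xyz":[0,0,0],"roll":0,"grip":0},
  ],
)

```text
time_s: 6.2
position: [0.51, 0.3181, 0.1787]
tcp_rot: [[0.308, 0.951, 0.006], [0.951, -0.308, 0.002], [0.004, 0.005, -1.0]]
force: [0.8, 0.1, -2.7]
opening: 0.131
grasp_force: 30.0
```

Call:
move_arm(
  increments=[
    {"xyz":[0,0,0],"roll":0.06,"grip":0},
    {"xyz":[0,0,0],"roll":0.12,"grip":0},
    {"xyz":[0,0,0],"roll":0.12,"grip":0},
    {"xyz":[0,0,0],"roll":0.12,"grip":0},
    {"xyz":[0,0,0],"roll":0.12,"grip":0},
  ],
)

```text
time_s: 6.62
position: [0.5072, 0.3169, 0.1739]
tcp_rot: [[0.757, 0.653, -0.003], [0.653, -0.757, -0.001], [-0.003, -0.001, -1.0]]
force: [0.7, 0.6, -2.9]
opening: 0.133
grasp_force: 30.0
```

Call:
move_arm(
  increments=[
    {"xyz":[0,0,0],"roll":0.12,"grip":0},
    {"xyz":[0,0,0],"roll":0.12,"grip":0},
    {"xyz":[0,0,0],"roll":0.12,"grip":0},
    {"xyz":[0,0,0],"roll":0.12,"grip":0},
    {"xyz":[0,0,0],"roll":0.12,"grip":0},
  ],
)

```text
time_s: 7.03
position: [0.5072, 0.3169, 0.1739]
tcp_rot: [[0.994, 0.112, -0.003], [0.112, -0.994, -0.001], [-0.003, 0.001, -1.0]]
force: [0.1, -1.5, -3.4]
opening: 0.135
grasp_force: 30.0
```

Call:
move_arm(
  increments=[
    {"xyz":[0,0,0],"roll":0.12,"grip":0},
    {"xyz":[0,0,0],"roll":0.12,"grip":0},
    {"xyz":[0,0,0],"roll":0.12,"grip":0},
    {"xyz":[0,0,0],"roll":0.12,"grip":0},
    {"xyz":[0,0,0],"roll":0.12,"grip":0},
  ],
)

```text
time_s: 7.45
position: [0.5072, 0.3169, 0.1739]
tcp_rot: [[0.883, -0.469, -0.003], [-0.469, -0.883, -0.001], [-0.002, 0.002, -1.0]]
force: [0.8, -0.2, -3.2]
opening: 0.134
grasp_force: 30.0
```

Call:
move_arm(
  increments=[
    {"xyz":[0,0,0],"roll":0.12,"grip":0},
    {"xyz":[0,0,0],"roll":0.12,"grip":0},
    {"xyz":[0,0,0],"roll":0.12,"grip":0},
    {"xyz":[0,0,0],"roll":0.12,"grip":0},
    {"xyz":[0,0,0],"roll":0.12,"grip":0},
  ],
)

```text
time_s: 7.87
position: [0.5151, 0.2895, 0.172]
tcp_rot: [[0.517, -0.856, -0.016], [-0.854, -0.517, 0.058], [-0.057, -0.016, -0.998]]
force: [1.3, 0.5, -2.7]
opening: 0.136
grasp_force: 30.0
```

Call:
move_arm(
  increments=[
    {"xyz":[0,0,0],"roll":0.12,"grip":0},
    {"xyz":[0,0,0],"roll":0.12,"grip":0},
    {"xyz":[0,0,0],"roll":0.12,"grip":0},
    {"xyz":[0,0,0],"roll":0.05,"grip":0},
    {"xyz":[0,0,0],"roll":0,"grip":0},
  ],
)

```text
time_s: 8.28
position: [0.5158, 0.2148, 0.1529]
tcp_rot: [[0.229, -0.973, -0.023], [-0.955, -0.229, 0.186], [-0.187, -0.021, -0.982]]
force: [0.4, -0.4, -3.6]
opening: 0.134
grasp_force: 30.0
```

Call:
move_arm(
  increments=[
    {"xyz":[0,0,-10],"roll":0,"grip":0},
    {"xyz":[0,0,-10],"roll":0,"grip":0},
  ],
)

```text
time_s: 8.45
position: [0.5173, 0.2136, 0.1745]
tcp_rot: [[0.237, -0.971, -0.02], [-0.953, -0.236, 0.189], [-0.188, -0.026, -0.982]]
force: [-0.1, 0.4, -2.9]
opening: 0.134
grasp_force: 30.0
```

Run:
```python
from h import *
R=bot.read_state();print(np.round(R["joint_positions"],1),R["position"],np.array(R["tcp_rot"]).round(3).tolist())
```

```text
[  4.8  28.3  96.6  13.3  56.  163.5] [0.517342   0.21355733 0.17446604] [[0.237, -0.971, -0.02], [-0.953, -0.236, 0.189], [-0.188, -0.026, -0.982]]
```

Call:
move_arm(
  increments=[
    {"xyz":[15,0,-8],"roll":0,"grip":0},
    {"xyz":[20,0,-8],"roll":0,"grip":0},
    {"xyz":[20,0,-8],"roll":0,"grip":0},
    {"xyz":[20,0,-8],"roll":0,"grip":0},
  ],
)

```text
time_s: 8.78
position: [0.5369, 0.136, 0.1936]
tcp_rot: [[0.24, -0.971, -0.015], [-0.953, -0.238, 0.189], [-0.187, -0.031, -0.982]]
force: [0.3, 0.1, -2.6]
opening: 0.137
grasp_force: 30.0
```

Run:
```python
from h import *
R=bot.read_state();print(np.round(R["joint_positions"],1),R["position"],np.array(R["tcp_rot"]).round(3).tolist())
```

```text
[ -3.5  26.8  95.4  12.5  59.9 156.1] [0.53688398 0.13598832 0.19360856] [[0.24, -0.971, -0.015], [-0.953, -0.238, 0.189], [-0.187, -0.031, -0.982]]
```

```bash
cat > plan.py <<'E'
from h import *
import sys
# argv: target grip-point x y z (m)
R=bot.read_state();T=np.array(R["tcp_rot"]);p=np.array(R["position"])
g=p-.019*T[:,2];d=T.T@(np.array(list(map(float,sys.argv[1:4])))-g)*1000
print("grip",g.round(4),"need mm",d.round(1),"yaw y",np.rad2deg(np.arctan2(T[1,1],T[0,1])).round(2),"z axis",T[:,2].round(3),"j",np.round(R["joint_positions"],1),"F",np.round(R["force"],1),R["time_s"])
E
python3 plan.py .472 -.2822 .17
```

```text
grip [0.5372 0.1324 0.2123] need mm [387.3 163.3 -35.8] yaw y -166.22 z axis [-0.015  0.189 -0.982] j [ -3.5  26.8  95.4  12.5  59.9 156.1] F [ 0.3  0.1 -2.6] 8.7833
```

Call:
move_arm(
  increments=[
    {"xyz":[12,5,-1],"roll":0,"grip":0},
    {"xyz":[24,10,-2],"roll":0,"grip":0},
    {"xyz":[24,10,-2],"roll":0,"grip":0},
    {"xyz":[24,10,-2],"roll":0,"grip":0},
    {"xyz":[24,10,-2],"roll":0,"grip":0},
  ],
)

```text
time_s: 9.2
position: [0.5176, 0.0201, 0.1796]
tcp_rot: [[0.238, -0.971, -0.017], [-0.953, -0.237, 0.189], [-0.188, -0.029, -0.982]]
force: [0.6, 0.7, -2.3]
opening: 0.132
grasp_force: 30.0
```

Call:
move_arm(
  increments=[
    {"xyz":[24,10,-2],"roll":0,"grip":0},
    {"xyz":[24,10,-2],"roll":0,"grip":0},
    {"xyz":[24,10,-2],"roll":0,"grip":0},
    {"xyz":[24,10,-2],"roll":0,"grip":0},
    {"xyz":[24,10,-2],"roll":0,"grip":0},
  ],
)

```text
time_s: 9.62
position: [0.4978, -0.1084, 0.1654]
tcp_rot: [[0.237, -0.971, -0.017], [-0.953, -0.236, 0.189], [-0.187, -0.029, -0.982]]
force: [1.1, -1.5, -2.4]
opening: 0.134
grasp_force: 30.0
```

Call:
move_arm(
  increments=[
    {"xyz":[24,10,-2],"roll":0,"grip":0},
    {"xyz":[24,10,-2],"roll":0,"grip":0},
    {"xyz":[24,10,-2],"roll":0,"grip":0},
    {"xyz":[24,10,-2],"roll":0,"grip":0},
    {"xyz":[12,5,-2],"roll":0,"grip":0},
  ],
)

```text
time_s: 10.03
position: [0.4801, -0.226, 0.1534]
tcp_rot: [[0.235, -0.972, -0.016], [-0.954, -0.234, 0.187], [-0.185, -0.029, -0.982]]
force: [-0.0, -0.0, -3.0]
opening: 0.134
grasp_force: 30.0
```

Call:
move_arm(
  increments=[
    {"xyz":[0,0,0],"roll":0.08,"grip":0},
    {"xyz":[0,0,0],"roll":0.08,"grip":0},
    {"xyz":[0,0,0],"roll":0,"grip":0},
    {"xyz":[0,0,0],"roll":0,"grip":0},
  ],
)

```text
time_s: 10.37
position: [0.4797, -0.2226, 0.1534]
tcp_rot: [[0.081, -0.997, -0.018], [-0.978, -0.082, 0.189], [-0.19, 0.002, -0.982]]
force: [0.6, 0.6, -2.4]
opening: 0.137
grasp_force: 30.0
```

```bash
python3 plan.py .472 -.2822 .12
python3 - <<'E'
from h import *
im,d=bot.capture("scene");cv2.imwrite("pics/s3.png",im[...,::-1])
r=bot.trace("big_dish","scene")
if r:print(fit(world("scene",d,r[0]["mask"]),.0455))
E
```

```text
grip [ 0.4801 -0.2262  0.1721] need mm [64.  12.6 40.7] yaw y -175.27 z axis [-0.018  0.189 -0.982] j [-41.5  31.   95.6   8.5  61.7 129.3] F [ 0.6  0.6 -2.4] 10.3667
(array([ 0.47372328, -0.27965323,  0.1080607 ]), np.float64(0.0013468391175344436), 210)
```

View pics/s3.png

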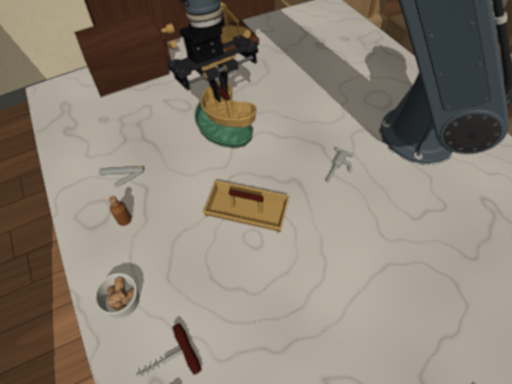

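The dish hangs at (227,108) above the green dish at (225,125) in the matching orientation. It is tilted about 11° along its length, because the last joint hit its limit and part of the turn went into a tilt. The bar can pivot between the pads, so setting it on the green floor will level it.

Call:
move_arm(
  increments=[
    {"xyz":[20,4,10],"roll":0,"grip":0},
    {"xyz":[25,5,10],"roll":0,"grip":0},
    {"xyz":[19,3.5,10],"roll":0,"grip":0},
    {"xyz":[0,0,10],"roll":0,"grip":0},
    {"xyz":[0,0,0],"roll":0,"grip":0},
  ],
)

```text
time_s: 10.88
position: [0.4701, -0.2786, 0.0998]
tcp_rot: [[0.077, -0.997, -0.021], [-0.978, -0.079, 0.193], [-0.194, 0.005, -0.981]]
force: [-1.1, 0.1, -3.5]
opening: 0.135
grasp_force: 30.0
```

```bash
python3 plan.py .4725 -.282 .082
python3 - <<'E'
from h import *
im,d=bot.capture("top")
T=np.array(bot.read_state()["tcp_rot"]);R=bot.read_state();g=np.array(R["position"])-.019*T[:,2]
r=bot.trace("small_dish","top")
for q in r[:1]:
    P=world("top",d,q["mask"]);X,Y,Z=-T[:,1],T[:,0]*-1,-T[:,2]
    # dish axes: x=-tool y, z=-tool z
    B=np.stack([-T[:,1],np.cross(Z,-T[:,1]),Z],1);L=(P-g)@B+[0,0,.058]
    print(q["conf"],len(P)); print(fit(L,.033)); print(np.percentile(L,[1,99],axis=0).round(3))
E
```

```text
grip [ 0.4705 -0.2823  0.1185] need mm [ 6.9 -2.2 35.8] yaw y -175.46 z axis [-0.021  0.193 -0.981] j [-46.3  37.   94.3   8.   57.9 124.4] F [-1.1  0.1 -3.5] 10.8833
0.84 1281
(array([-4.79489008e-04,  1.28016687e-04,  6.26520969e+00]), np.float64(0.003756079738562187), 182)
[[-0.039 -0.029 -0.002]
 [ 0.044  0.091  0.062]]
```

Call:
move_arm(
  increments=[
    {"xyz":[2,-2,10],"roll":0,"grip":0},
    {"xyz":[2,0,10],"roll":0,"grip":0},
    {"xyz":[2,0,10],"roll":0,"grip":0},
    {"xyz":[1,0,6],"roll":0,"grip":0},
    {"xyz":[0,0,0],"roll":0,"grip":0},
  ],
)

```text
time_s: 11.4
position: [0.472, -0.2782, 0.0632]
tcp_rot: [[0.077, -0.997, -0.021], [-0.978, -0.08, 0.192], [-0.193, 0.005, -0.981]]
force: [0.0, 0.5, -2.0]
opening: 0.137
grasp_force: 30.0
```

Call:
move_arm(
  increments=[
    {"xyz":[0.8,0,4],"roll":0,"grip":0},
    {"xyz":[0.8,0,4],"roll":0,"grip":0},
    {"xyz":[0,0,0],"roll":0,"grip":0},
  ],
)

```text
time_s: 11.65
position: [0.473, -0.2792, 0.0566]
tcp_rot: [[0.077, -0.997, -0.018], [-0.979, -0.079, 0.19], [-0.191, 0.003, -0.982]]
force: [0.1, 1.3, 1.3]
opening: 0.132
grasp_force: 30.0
```

```bash
python3 plan.py .4725 -.282 .062
```

```text
grip [ 0.4734 -0.2828  0.0753] need mm [ 1.7  0.8 13.2] yaw y -175.46 z axis [-0.018  0.19  -0.982] j [-46.1  41.   95.2   8.6  52.8 123.7] F [0.1 1.3 1.3] 11.65
```

Contact has started (about 4 N). I'll keep going gently.

Call:
move_arm(
  increments=[
    {"xyz":[0.7,0.3,2.5],"roll":0,"grip":0},
    {"xyz":[0.5,0,2.5],"roll":0,"grip":0},
    {"xyz":[0,0,0],"roll":0,"grip":0},
  ],
)

```text
time_s: 11.9
position: [0.4725, -0.2791, 0.0517]
tcp_rot: [[0.077, -0.997, -0.018], [-0.979, -0.079, 0.19], [-0.191, 0.003, -0.982]]
force: [1.2, 4.4, 2.6]
opening: 0.132
grasp_force: 30.0
```

```bash
python3 plan.py .4725 -.282 .062
```

```text
grip [ 0.4729 -0.2827  0.0704] need mm [0.9 0.3 8.4] yaw y -175.45 z axis [-0.018  0.19  -0.982] j [-46.1  41.4  95.3   8.6  52.3 123.5] F [1.2 4.4 2.6] 11.9
```

Call:
move_arm(
  increments=[
    {"xyz":[0.5,0,2],"roll":0,"grip":0},
    {"xyz":[0.4,0,2],"roll":0,"grip":0},
    {"xyz":[0,0,0],"roll":0,"grip":0},
  ],
)

```text
time_s: 12.15
position: [0.4724, -0.2797, 0.0472]
tcp_rot: [[0.077, -0.997, -0.019], [-0.979, -0.079, 0.19], [-0.19, 0.004, -0.982]]
force: [-0.5, 3.6, 2.5]
opening: 0.134
grasp_force: 30.0
```

Call:
move_arm(
  increments=[
    {"xyz":[0.5,0,2],"roll":0,"grip":0},
    {"xyz":[0.3,0,1.5],"roll":0,"grip":0},
    {"xyz":[0,0,0],"roll":0,"grip":0},
    {"xyz":[0,0,0],"roll":0,"grip":0},
  ],
)

```text
time_s: 12.48
position: [0.4717, -0.2794, 0.0444]
tcp_rot: [[0.077, -0.997, -0.02], [-0.978, -0.079, 0.191], [-0.192, 0.005, -0.981]]
force: [-1.4, 3.0, 9.0]
opening: 0.135
grasp_force: 30.0
```

```bash
python3 plan.py .4725 -.282 .062
python3 - <<'E'
from h import *
ims=[]
for c in("scene","top"):
    im,d=bot.capture(c)
    for l,h in(("small_dish",.033),("big_dish",.0455)):
        for q in bot.trace(l,c)[:1]:
            P=world(c,d,q["mask"]);print(c,l,q["conf"],fit(P+([0,0,-.004] if h<.04 else 0),h))
    if c=="scene":im=im[40:190,130:330]
    else: im=im[130:280,300:500]
    ims.append(cv2.resize(im,None,fx=2,fy=2))
cv2.imwrite("pics/c4.png",np.hstack(ims)[...,::-1])
E
```

```text
grip [ 0.4721 -0.283   0.063 ] need mm [-0.8 -0.5  1.2] yaw y -175.44 z axis [-0.02   0.191 -0.981] j [-46.2  42.1  95.4   8.7  51.5 123.3] F [-1.4  3.   9. ] 12.4833
scene small_dish 0.88 (array([ 0.47344294, -0.27890274,  0.08930389]), np.float64(0.003285184290570064), 307)
scene big_dish 0.9 (array([ 0.47308923, -0.28017921,  0.08807183]), np.float64(0.0016183467696769703), 288)
top small_dish 0.68 (array([ 0.47143175, -0.28167282,  6.37832051]), np.float64(0.0010625127216189764), 84)
top big_dish 0.94 (array([ 0.5391696 , -0.18858512,  0.67505475]), np.float64(0.004816528352092909), 145)
```

View pics/c4.png

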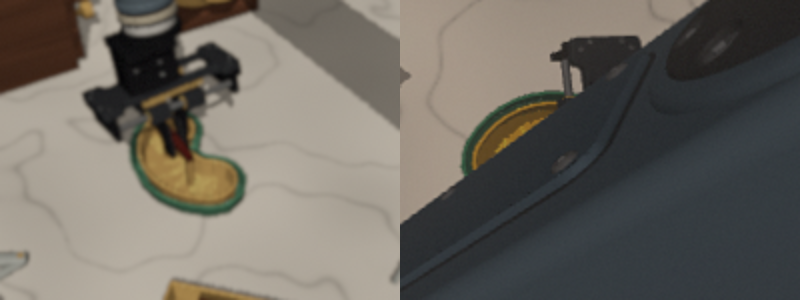

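The scene crop shows the brass dish nested at (185,165), with an even green rim all round it. The fits agree to about 2 mm. Releasing now.

Call:
move_arm(
  increments=[
    {"xyz":[0,0,0],"roll":0,"grip":60},
    {"xyz":[0,0,0],"roll":0,"grip":60},
    {"xyz":[0,0,0],"roll":0,"grip":60},
    {"xyz":[0,0,0],"roll":0,"grip":60},
    {"xyz":[0,0,0],"roll":0,"grip":60},
  ],
)

```text
time_s: 13.2
position: [0.4728, -0.2805, 0.0437]
tcp_rot: [[0.077, -0.997, -0.018], [-0.979, -0.079, 0.189], [-0.189, 0.003, -0.982]]
force: [0.1, 0.4, 0.7]
opening: 0.426
grasp_force: 0.0
```

Call:
move_arm(
  increments=[
    {"xyz":[0,0,0],"roll":0,"grip":60},
    {"xyz":[-1,0,-5],"roll":0,"grip":60},
    {"xyz":[-2,0,-10],"roll":0,"grip":60},
    {"xyz":[-4,0,-20],"roll":0,"grip":60},
    {"xyz":[-6,0,-30],"roll":0,"grip":60},
  ],
)

```text
time_s: 13.62
position: [0.4716, -0.2785, 0.1097]
tcp_rot: [[0.076, -0.997, -0.021], [-0.978, -0.079, 0.193], [-0.194, 0.006, -0.981]]
force: [1.0, -1.1, 0.5]
opening: 0.595
grasp_force: 0.0
```

Call:
move_arm(
  increments=[
    {"xyz":[-6,0,-30],"roll":0,"grip":60},
    {"xyz":[-6,0,-30],"roll":0,"grip":60},
    {"xyz":[-4,0,-20],"roll":0,"grip":60},
    {"xyz":[0,0,0],"roll":0,"grip":60},
    {"xyz":[0,0,0],"roll":0,"grip":60},
  ],
)

```text
time_s: 14.03
position: [0.4737, -0.2797, 0.1939]
tcp_rot: [[0.078, -0.997, -0.015], [-0.979, -0.079, 0.186], [-0.187, 0.0, -0.982]]
force: [0.8, -0.9, -1.5]
opening: 0.601
grasp_force: 0.0
```

Run:
```python
from h import *
R=bot.read_state();print(R["time_s"],R["position"],R["force"],np.abs(R["qvel"]).max())
im,d=bot.capture("scene")
for l,h in(("small_dish",.033),("big_dish",.0455),("oblong_tray",0)):
    for q in bot.trace(l,"scene")[:1]:
        P=world("scene",d,q["mask"])
        if h:
            x,e,n=fit(P+([0,0,-.004] if h<.04 else 0),h);print(l,x,e,n)
            if h<.04:
                Q=P[P[:,2]<.013];c=np.linalg.lstsq(np.c_[Q[:,:2]-x[:2],np.ones(len(Q))],Q[:,2],rcond=None)[0];print("floor plane",c.round(4),"handle top",np.percentile(P[:,2],99))
        else:print(l,np.median(P,0))
cv2.imwrite("pics/c5.png",cv2.resize(im[40:240,130:330],None,fx=2.5,fy=2.5)[...,::-1])
```

```text
14.0333 [ 0.47367542 -0.2796616   0.19390975] [ 0.75048037 -0.85414967 -1.53987493] 2.499238416977448
small_dish [ 0.47340477 -0.28014801  0.07758873] 0.004164170105821497 406
floor plane [-0.0047 -0.0023  0.0072] handle top 0.06905628928851984
big_dish [ 0.47307945 -0.28168356  6.3557764 ] 0.0025822541350146748 414
oblong_tray [ 0.52886857 -0.00490633  0.00424312]
```

View pics/c5.png

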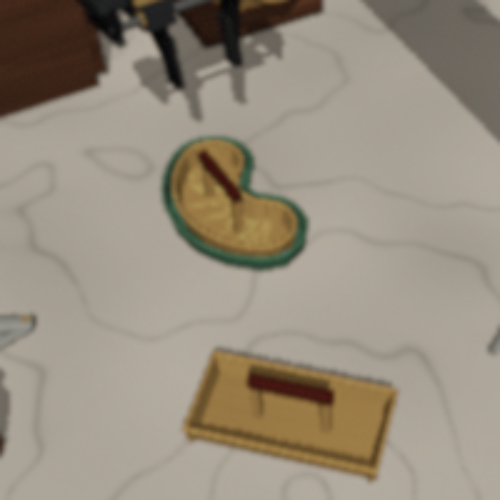

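The brass dish sits level and nested in the green dish at (235,205). The gripper is clear above it, and the tray at (290,415) has not moved.

```bash
python3 -c "
from rig import bot
print(bot.hand_in())"
```

```text
the job is handed in; nothing more can be done
None
```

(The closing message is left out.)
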